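# Gauge the depth of the wide trial groove

## Robot

A 7-joint arm with a two-finger parallel gripper is mounted at the origin on the work surface. World frame = base frame: x ahead of the robot, y to its left, z up, the work surface at z = 0. Lengths are in m, angles in rad, forces in N, time in s.
With the tool pointing down it reaches from about 0.4 to 0.875 m from the base axis. Payload 19.3 kg.
Tool frame: the origin (TCP) lies on the centre line of the jaws, within the pads' length; the fingertips stand 8 mm ahead of it and the grasp point (between the pads) lies 11 mm behind it (bot.tip_extent is the distance from the TCP to the fingertips, in m); x points along the fingers, y is the direction in which the jaws open and shut, and the axes are right-handed (so a half turn about x gives the same grasp; the last joint's range is limited). The gripper opens to 85 mm and grips with 20 to 120 N. Pads are 22 mm wide; open, the fingers measure 114 mm over their backs; the gripper's body (76 mm by 85 mm) begins 54 mm behind the grasp point. The pads swing forward as they close: fully open they stand 13 mm farther back than shut.
Start: joints at [-1.305, 0.521, -0.036, 1.599, 0.021, 1.021, -0.113], TCP at [0.206, 0.59, 0.239] pointing down, gripper open.
Joint ranges: [-2.91, 2.91], [-0.3, 2.13], [-1.5, 1.42], [0.17, 2.43], [-1.26, 4.41], [0.16, 1.93], [-2.52, 2.52]. Speed limits (rad/s): [1.89, 1.89, 2.39, 2.39, 3.01, 3.01, 3.01].

## Interface

Orientations are given as [roll, pitch, yaw] about the fixed x, y, z axes, in that order (R = Rz(yaw) Ry(pitch) Rx(roll)).
In Python, from workcell import sensors, imaging, order, bot gives the robot as it stands.
- The arm moves only by the tool arm_command, never from a script. Its argument "commands" is a list of rows, each an object of numbers: "dx", "dy", "dz": the shift along the tool's x, y, z in cm; "twist": the turn about the tool's x in rad. A call has 1 to 12 rows; each row is the pose to reach, as a shift and turn from the pose measured when the call began, along the tool's axes at that moment; what a row does not reach only later rows make up. A row lasts 1/12 s, in which the tool goes at most 41.7 mm and 7.16 degrees, less where a joint would pass 70% of its speed; a pose out of reach is approached as far as the arm can. A call with a gripper value outside its range is refused whole. "grip" is the closure, from -1 (fully open) to 1 (shut), set as the call begins (left out, the last holds). The fingers move at their own pace and stop on an object; "squeeze" is the grip in N (left out, the last holds). Time passes only in rows, so rows that repeat a pose let the fingers close. It gives the time, the measured TCP pose, the force and the opening at its end, in the units of the state.
- sensors.observe(): the state, without advancing time (a new reading comes with each control period).
- imaging.grab_frame(name): name is "scene" or "top" or "wrist"; returns the picture (400x640x3 uint8, red, green, blue); there is no depth.
- imaging.camera_info(name): a dict with "fx", "fy", "cx", "cy" (pixels), "origin" and "attitude" of the camera in the world. Camera axes: x right, y down, z forward; pixel columns grow to the right and rows downward; lengths in m; the calibration is good to about 2 mm. A picture is of the moment at which its call begins: read the wrist's pose just before it. camera_info takes no time and is no camera call; for the wrist camera it gives the pose at the moment of the call.
- order.job_done(): hands the job in, once; it reports no verdict.
The state is a dict: "clock": time; "qpos": joint angles; "qd": joint speeds; "joint_efforts": joint torques, N m; "position": TCP position; "tool_rot": TCP orientation; "force": force on the tool from outside, world axes, zero at the start; "moment": the same for the moment, N m; "grip_width": finger opening in m.
Only numpy, scipy, OpenCV 4.12 (cv2) and the standard library are available. Lean on these libraries where they do the work, as an engineer would, in place of code of your own. Each camera call takes 0.05 s, during which the arm holds its last target.

## Task

Three trial cuts lie on the basement workbench; check the depth of the wide groove (not the narrow one or the edge step). Lift the depth gauge off its rest, set it squarely across the middle of the wide groove and press it straight down until the sprung probe is on the groove floor and the base sits flat on the top face. Hold it down for about a second, then let go and leave the gauge standing flat there, showing its reading, without shoving the grooved piece out of its place.

Things in the scene. Friction and masses are not known exactly. Their poses are not given: they have to be found in the camera images.
- gauge: Depth gauge, 0.26 kg: steel base bar 80 (x) x 30 (y) x 10 mm tall with an upright aluminium block 34 (x) x 26 (y) mm on its middle, 10 to 60 mm above the underside: grip this across its 26 mm (y). Origin: centre of the base's underside, z up. A 6 mm probe rod on its z axis sticks out 20 mm below; its 14 mm cap, 72 mm above the underside, rises as the probe is pushed in (80 mm when seated).
- rest: Fixed dark wooden rest on which the gauge starts upright, its long x along the rest's x: 100 (x) x 60 (y) x 32 mm tall, two rails with a 40 mm gap between them in which the probe hangs free. Lift the gauge straight up. Origin: centre of the underside.
- probe (a joint): Travel of the probe into the gauge, m: 0 = 20 mm out below the base, 0.022 = stop; depth = 20 mm minus this, so about 0.008 with the base flat over the wide groove. It takes about 7 N (more than the gauge's weight) to push in; friction then nearly balances the spring, so the gauge's weight keeps it down after letting go.
- wide_piece: Loose block of white-faced plywood 110 (x) x 90 (y) x 40 mm tall, 0.45 kg; a groove 30 mm wide, 12 mm deep in its top runs through along y, centred in x. Origin: centre of the underside, z up. The gauge's long x axis goes along the block's x, either way round, bridging the groove. Two like blocks lie in the row: one with a 10 mm groove, one with only a step along an edge.

How it is judged:
On the way:
1. the gauge is held pressed down on the wide groove: probe on the groove floor, base flat on the top face (x of gauge in the frame of wide_piece between -0.0125 and 0.0125 m and y of gauge in the frame of wide_piece between -0.04 and 0.04 m and z of gauge in the frame of wide_piece between 0.0375 and 0.043 m and value of joint probe between 0.005 and 0.0115 m and angle between gauge's own z axis and vertical below 0.08 rad and angle between the x axis of gauge and the x axis of wide_piece, either way round below 0.26 rad and contact force between the fingers and gauge above 0.5 N), for 0.4 s.
At the end, for the whole second after the job is handed in: The gauge stands released and still on the wide-groove piece: within 12.5 mm of the groove's centre line and 40 mm of its middle, across it within 0.26 rad, base flat on the top within 3 mm and 0.08 rad, probe joint between 0.005 and 0.0115 (x of gauge in the frame of wide_piece between -0.0125 and 0.0125 m and y of gauge in the frame of wide_piece between -0.04 and 0.04 m and z of gauge in the frame of wide_piece between 0.0375 and 0.043 m and value of joint probe between 0.005 and 0.0115 m and angle between gauge's own z axis and vertical below 0.08 rad and angle between the x axis of gauge and the x axis of wide_piece, either way round below 0.26 rad and linear speed of gauge below 0.02 m/s and angular speed of gauge below 0.2 rad/s); the robot touches nothing.
It fails at once if the wide-groove piece is shoved more than 30 mm (distance of wide_piece from where it was at the start of the episode above 0.03 m).
It also fails if it takes over 45 s, if anything falls off the work surface, if the arm or the gripper's body presses on something with over 40 N, if the wrist force passes 120 N, or if a joint passes its speed limit or range.

## Working session

There is one attempt and no reset: what is moved stays moved. The work goes in short steps, Python scripts to look and compute and a tool call to move; the robot and the scene stay as the last step left them, time stands still between calls to the robot, and variables do not carry over. Pictures are saved under pics/ and viewed, and the job is handed in when it is done.

Besides the shell and the picture viewer there is one more tool, called after "Call:" as a command line: name --argument value ..., lists and objects as JSON in quotes. arm_command: Moves the arm, as the interface text tells. Its arguments: {"type":"object","properties":{"commands":{"type":"array"},"grip":{"type":"number"},"squeeze":{"type":"number"}},"required":["commands"]}

```bash
mkdir -p pics
python3 - <<'E'
from workcell import sensors, imaging, order, bot
import cv2
for n in ["scene","top","wrist"]:
    f=imaging.grab_frame(n); cv2.imwrite(f"pics/{n}0.png",f[:,:,::-1]); print(n,imaging.camera_info(n))
print(sensors.observe(), bot.tip_extent)
E
```

```text
scene {'fx': 438.97766794656104, 'fy': 438.97766794656104, 'cx': 317.599986656653, 'cy': 203.00571136660602, 'origin': array([ 1.24827202, -0.08411137,  1.03963099]), 'attitude': array([-2.4976639 , -0.00291357,  1.41701316])}
top {'fx': 391.5284416280926, 'fy': 391.5284416280926, 'cx': 321.7430152351515, 'cy': 197.27048355876875, 'origin': array([0.44768298, 0.04668341, 1.12201616]), 'attitude': array([-3.04843389,  0.00565331, -1.57481219])}
wrist {'fx': 303.8376579241931, 'fy': 303.8376579241931, 'cx': 319.14138429452623, 'cy': 199.78598440289608, 'origin': array([0.14484725, 0.61143238, 0.37357217]), 'attitude': array([2.87962947e+00, 1.89868247e-03, 1.23490686e+00])}
{'clock': 0.15, 'qpos': array([-1.30520319,  0.52188407, -0.03629681,  1.5998842 ,  0.02122394,
        1.02112253, -0.11277186]), 'qd': array([-9.16132328e-04, -2.67835574e-03,  3.16928240e-04, -3.73564443e-03,
        3.13176390e-05,  8.83915853e-04,  3.85196395e-04]), 'joint_efforts': array([ 2.13007799e-03, -9.27397227e+01,  1.98102325e+00, -3.70055187e+01,
        1.80202833e-02,  6.40937418e-03,  4.87966830e-06]), 'position': array([0.20591504, 0.58982942, 0.2388514 ]), 'tool_rot': array([-1.4628945 ,  1.56988334, -1.79868573]), 'force': array([-0.18583674,  0.63673193,  0.41209437]), 'moment': array([ 0.01824145, -0.05007973, -0.04801221]), 'grip_width': 0.08538213976875778} 0.008
```

View pics/top0.png

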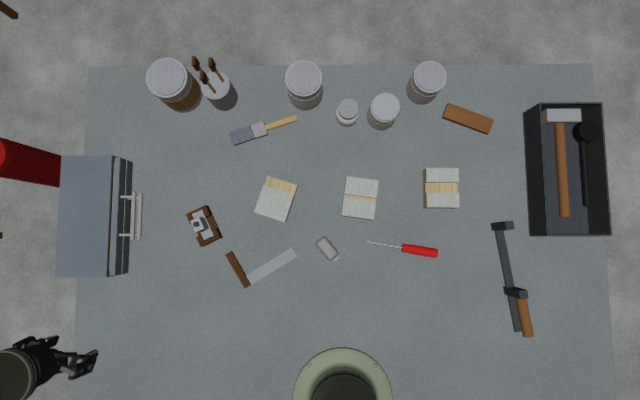

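View pics/scene0.png

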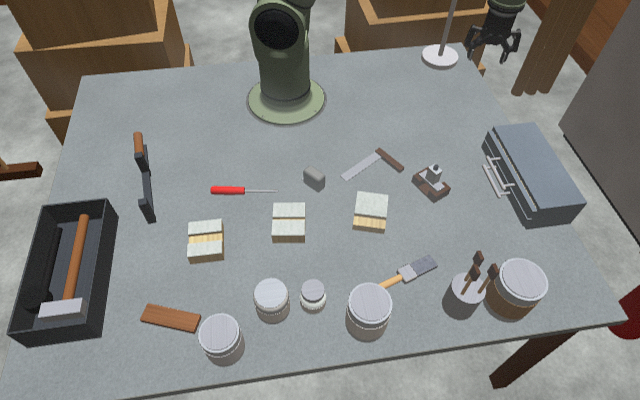

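View pics/wrist0.png

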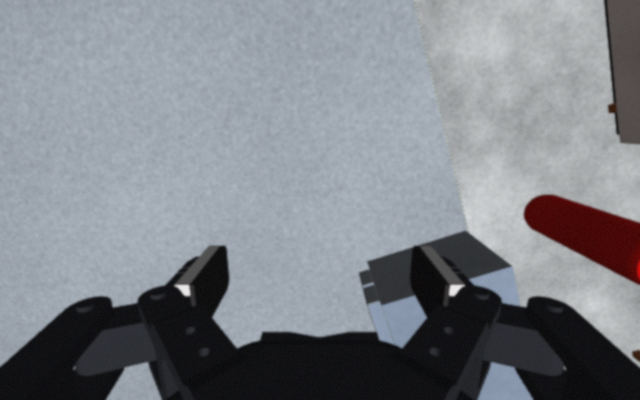

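The top view shows the gauge on its rest at about (203,226). The step piece is at (276,198), the narrow groove at (360,198) and the wide groove at (442,188). I'll zoom in on the gauge and the wide piece.

```bash
cat > h.py <<'E'
import numpy as np, cv2
from scipy.spatial.transform import Rotation as R
from workcell import sensors, imaging, order, bot
def ray(ci,px,z):
    px=np.atleast_2d(np.asarray(px,float))
    d=np.c_[(px[:,0]-ci['cx'])/ci['fx'],(px[:,1]-ci['cy'])/ci['fy'],np.ones(len(px))]
    d=R.from_euler('xyz',ci['attitude']).apply(d)
    return ci['origin']+d*((z-ci['origin'][2])/d[:,2])[:,None]
def proj(ci,P):
    c=R.from_euler('xyz',ci['attitude']).inv().apply(np.atleast_2d(P)-ci['origin'])
    return np.c_[ci['fx']*c[:,0]/c[:,2]+ci['cx'],ci['fy']*c[:,1]/c[:,2]+ci['cy']]
E
python3 - <<'E'
from h import *
a=cv2.imread('pics/top0.png')
b=cv2.resize(a[190:260,170:240],(560,560),interpolation=cv2.INTER_CUBIC)
cv2.imwrite('pics/topg.png',b)
s=cv2.imread('pics/scene0.png')
cv2.imwrite('pics/sc_g.png',cv2.resize(s[155:210,405:460],(550,550),interpolation=cv2.INTER_CUBIC))
cv2.imwrite('pics/topw.png',cv2.resize(a[155:220,410:475],(520,520),interpolation=cv2.INTER_CUBIC))
ci=imaging.camera_info('top')
print(ray(ci,[[203,226],[442,188]],0.06))
E
```

```text
[[ 0.47018585  0.37444943  0.06      ]
 [ 0.57081941 -0.27558986  0.06      ]]
```

View pics/topg.png

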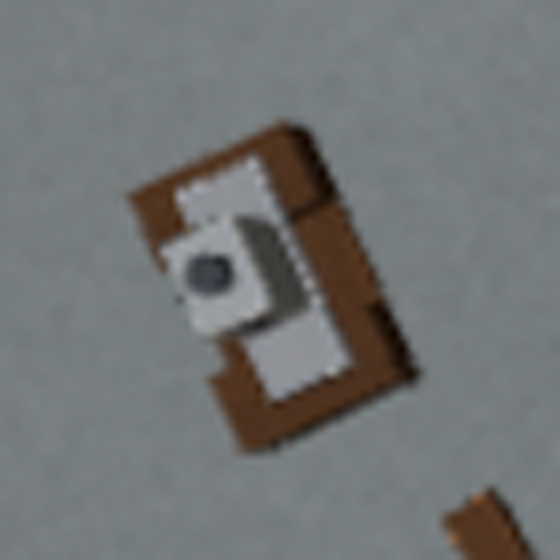

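View pics/topw.png

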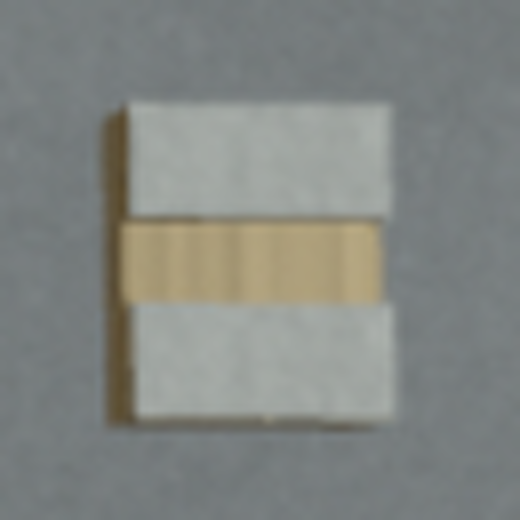

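View pics/sc_g.png

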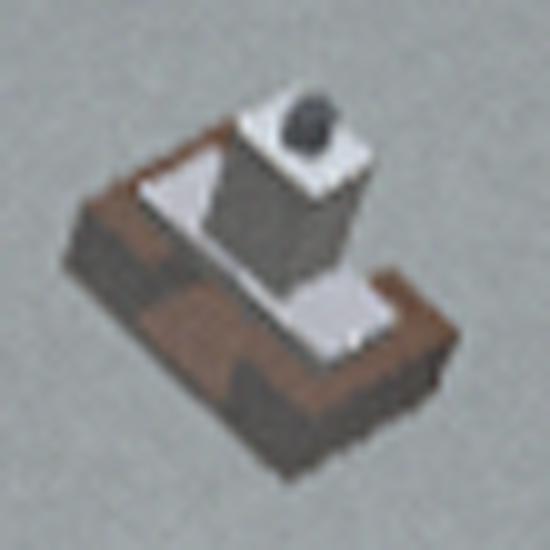

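Run:
```python
from h import *
ci=imaging.camera_info('top'); cs=imaging.camera_info('scene')
def C(p,s,o): return (np.array(p,float)+.5)/s-.5+np.array(o)
base=ray(ci,C([(175,195),(262,157),(352,360),(272,402)],8,(170,190)),.042)
blk=ray(ci,C([(160,238),(238,213),(275,318),(203,337)],8,(170,190)),.092)
print('base',base.mean(0),np.linalg.norm(np.roll(base,-1,0)-base,axis=1))
print('blk',blk.mean(0),np.linalg.norm(np.roll(blk,-1,0)-blk,axis=1))
for P in(base,): 
  d=(P[2]-P[1]+P[3]-P[0]); print('yaw long',np.arctan2(d[1],d[0]))
b2=ray(cs,C([(140,185),(325,360),(398,315)],10,(405,155)),.042); print('scene base mid diag',b2[[0,2]].mean(0)); d=b2[1]-b2[0];print(np.arctan2(d[1],d[0]),np.linalg.norm(d))
b3=ray(cs,C([(235,120),(290,82),(375,157),(318,200)],10,(405,155)),.092);print('scene blk',b3.mean(0))
w=ray(ci,C([(128,102),(391,102),(395,418),(135,416)],8,(410,155)),.040)
print('w',w.mean(0),np.linalg.norm(np.roll(w,-1,0)-w,axis=1)); d=w[0]-w[3]+w[1]-w[2]; print(np.arctan2(d[1],d[0]))
g=ray(ci,C([(128,217),(386,217),(133,302),(392,302)],8,(410,155)),.040);print('groove',g.mean(0))
s=cv2.imread('pics/scene0.png'); cv2.imwrite('pics/sc_w.png',cv2.resize(s[210:270,180:240],(540,540),interpolation=cv2.INTER_CUBIC))
```

```text
base [0.47515468 0.38093574 0.042     ] [0.03251903 0.07729721 0.03071049 0.07952767]
blk [0.47452052 0.38067314 0.092     ] [0.0267758  0.03690447 0.02430369 0.03583029]
yaw long -2.6930990293938715
scene base mid diag [0.47338086 0.37995404 0.042     ]
0.43360465929653247 0.08039694022575435
scene blk [0.47416442 0.3797686  0.092     ]
w [ 0.57618855 -0.28269561  0.04      ] [0.09158598 0.11045709 0.08967668 0.10979648]
-0.015315639141359128
groove [ 0.57595239 -0.28182547  0.04      ]
```

View pics/sc_w.png

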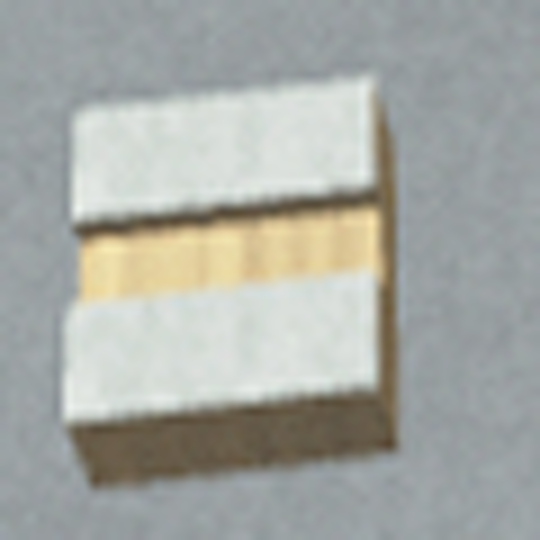

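```bash
cat >> h.py <<'E'
def go(p,yaw=None):
    """shift in tool axes (cm) and twist so tool y lines up (mod pi) with world yaw"""
    s=sensors.observe(); M=R.from_euler('xyz',s['tool_rot']).as_matrix()
    d=M.T@(np.array(p)-s['position'])*100
    ty=np.arctan2(M[1,1],M[0,1]); tw=None
    if yaw is not None:
        a=-(yaw-ty); a=(a+np.pi/2)%np.pi-np.pi/2; tw=a   # tool x is down => world yaw is minus twist
    print('d cm',d.round(2),'twist',tw,'toolyaw',ty,'pos',s['position'],'q7',s['qpos'][6],'tilt',M[:,0].round(4),'F',s['force'].round(2),'w',s['grip_width'],'t',s['clock'])
E
python3 - <<'E'
from h import *
go([.27,.40,.23],0.44+np.pi/2)
go([.4743,.3803,.21],0.44+np.pi/2)
E
```

```text
d cm [  0.9  -15.81  12.31] twist -0.7757912722770994 toolyaw 1.235005054517797 pos [0.20591504 0.58982942 0.2388514 ] q7 -0.1127718628315828 tilt [-2.e-04 -9.e-04 -1.e+00] F [-0.19  0.64  0.41] w 0.08538213976875778 t 0.15
d cm [  2.9  -10.94  32.24] twist -0.7757912722770994 toolyaw 1.235005054517797 pos [0.20591504 0.58982942 0.2388514 ] q7 -0.1127718628315828 tilt [-2.e-04 -9.e-04 -1.e+00] F [-0.19  0.64  0.41] w 0.08538213976875778 t 0.15
```

Call:
arm_command --commands '[{"dx": 0.9, "dy": -4, "dz": 3, "twist": -0.1}, {"dx": 0.9, "dy": -7, "dz": 6, "twist": -0.2}, {"dx": 0.9, "dy": -11, "dz": 9, "twist": -0.3}, {"dx": 0.9, "dy": -15, "dz": 12, "twist": -0.4}, {"dx": 0.9, "dy": -15, "dz": 15, "twist": -0.5}, {"dx": 0.9, "dy": -14, "dz": 18, "twist": -0.6}, {"dx": 0.9, "dy": -13, "dz": 22, "twist": -0.7}, {"dx": 0.9, "dy": -12, "dz": 26, "twist": -0.78}, {"dx": 0.9, "dy": -11, "dz": 29, "twist": -0.78}, {"dx": 0.9, "dy": -10.9, "dz": 32.2, "twist": -0.78}, {"dx": 0.9, "dy": -10.9, "dz": 32.2, "twist": -0.78}, {"dx": 0.9, "dy": -10.9, "dz": 32.2, "twist": -0.78}]' --grip -1 --squeeze 40

```text
clock: 1.15
position: [0.4754, 0.3796, 0.2293]
tool_rot: [-2.401, 1.569, -1.96]
force: [-1.0, 1.1, 1.1]
grip_width: 0.0856
```

Run:
```python
from h import *
go([.4743,.3803,.061],0.44+np.pi/2)
ci=imaging.camera_info('wrist'); f=imaging.grab_frame('wrist'); cv2.imwrite('pics/w1.png',f[:,:,::-1]); print(repr(ci))
```

```text
d cm [16.83  0.13 -0.04] twist 0.001301799737774445 toolyaw 2.012098126532671 pos [0.47535908 0.37960084 0.22925859] q7 1.1740946523670526 tilt [-7.0e-04 -1.7e-03 -1.0e+00] F [-1.02  1.11  1.14] w 0.08563347523367838 t 1.15
{'fx': 303.8376579241931, 'fy': 303.8376579241931, 'cx': 319.14138429452623, 'cy': 199.78598440289608, 'origin': array([0.41697274, 0.35168227, 0.36404165]), 'attitude': array([2.88160781e+00, 1.50137249e-03, 2.01205477e+00])}
```

View pics/w1.png

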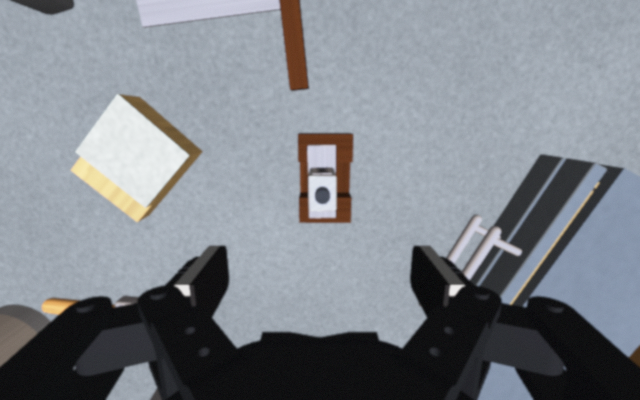

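The wrist view shows the gauge upright at about (322,190), centred between the jaws and aligned with them. I'll measure it more closely.

Run:
```python
import cv2
a=cv2.imread('pics/w1.png'); cv2.imwrite('pics/w1z.png',cv2.resize(a[125:230,275:380],None,fx=5.5,fy=5.5,interpolation=cv2.INTER_CUBIC))
```

```text
(no output)
```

View pics/w1z.png

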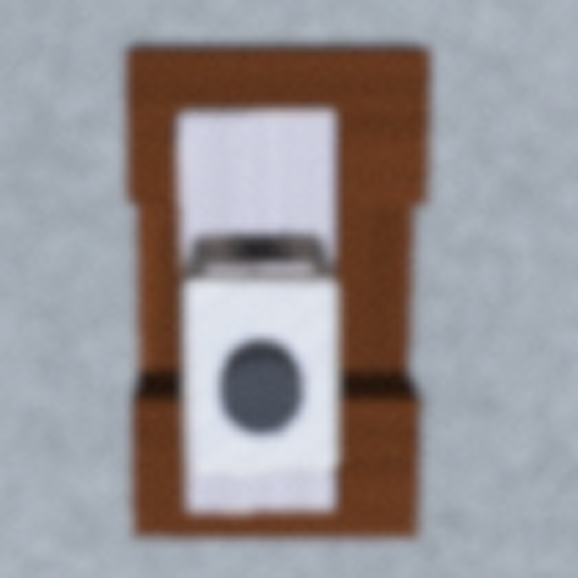

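Run:
```python
from h import *
ci=imaging.camera_info('wrist')
C=lambda p:(np.array(p,float)+.5)/5.5-.5+np.array((275,125))
b=ray(ci,C([(177,110),(336,108),(337,512),(187,514)]),.042)
k=ray(ci,C([(184,280),(340,277),(340,470),(187,473)]),.092)
for P in (b,k):
  d=P[3]-P[0]+P[2]-P[1]; print(P.mean(0),np.linalg.norm(np.roll(P,-1,0)-P,axis=1),(np.arctan2(d[1],d[0]))%np.pi)
c=b.mean(0); go([c[0],c[1],.061],0.44+np.pi/2)
```

```text
[0.47438443 0.38300361 0.042     ] [0.03026281 0.08082168 0.03041439 0.08087733] 0.4587698428673713
[0.47414547 0.38311949 0.092     ] [0.02574939 0.03325154 0.02603718 0.03328326] 0.45349238946577713
d cm [16.84  0.22  0.17] twist 0.003316634000346763 toolyaw 2.0141129607952433 pos [0.47399599 0.3804786  0.22944041] q7 1.173719361977668 tilt [-0.0011 -0.0013 -1.    ] F [-1.15  0.04 -0.28] w 0.0859529114757951 t 1.2
```

Call:
arm_command --commands '[{"dx": 3, "dy": 0.2, "dz": 0.15, "twist": -0.01}, {"dx": 6, "dy": 0.2, "dz": 0.15, "twist": -0.01}, {"dx": 8.5, "dy": 0.2, "dz": 0.15, "twist": -0.01}, {"dx": 10.5, "dy": 0.2, "dz": 0.15, "twist": -0.01}, {"dx": 12, "dy": 0.2, "dz": 0.15, "twist": -0.01}, {"dx": 13.5, "dy": 0.2, "dz": 0.15, "twist": -0.01}, {"dx": 15, "dy": 0.2, "dz": 0.15, "twist": -0.01}, {"dx": 16, "dy": 0.2, "dz": 0.15, "twist": -0.01}, {"dx": 16.7, "dy": 0.2, "dz": 0.15, "twist": -0.01}, {"dx": 16.7, "dy": 0.2, "dz": 0.15, "twist": -0.01}, {"dx": 16.7, "dy": 0.2, "dz": 0.15, "twist": -0.01}, {"dx": 16.7, "dy": 0.2, "dz": 0.15, "twist": -0.01}]'

```text
clock: 2.2
position: [0.4745, 0.3831, 0.0633]
tool_rot: [-2.588, 1.57, -2.135]
force: [-0.0, -0.5, -0.8]
grip_width: 0.0854
```

Run:
```python
from h import *
go([.4743,.3825,.061],0.455+np.pi/2)
f=imaging.grab_frame('wrist'); cv2.imwrite('pics/w2.png',f[:,:,::-1])
```

```text
d cm [ 0.23 -0.04 -0.04] twist -0.0015781353130321918 toolyaw 2.0242181914818644 pos [0.47450408 0.38308644 0.06326459] q7 1.1427089668205652 tilt [-4.e-04 -6.e-04 -1.e+00] F [-0.04 -0.49 -0.76] w 0.08539647725782053 t 2.2
```

View pics/w2.png

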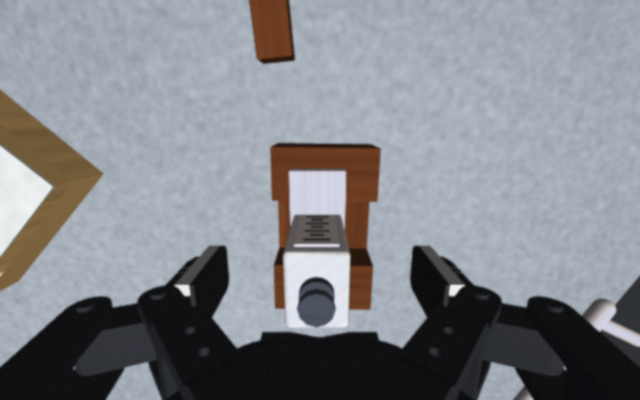

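The block at (317,285) sits between the pads, so I'm closing the gripper.

Call:
arm_command --commands '[{"dx": 0.1}, {"dx": 0.1}, {"dx": 0.1}, {"dx": 0.1}, {"dx": 0.1}, {"dx": 0.1}, {"dx": 0.1}, {"dx": 0.1}, {"dx": 0.1}, {"dx": 0.1}, {"dx": 0.1}, {"dx": 0.1}]' --grip 1 --squeeze 60

```text
validation failed for argument at $.co...
```

Run:
```python
from h import *
go([.4743,.3825,.18])
```

```text
d cm [-11.67  -0.04  -0.06] twist None toolyaw 2.024115229055901 pos [0.47460253 0.38306011 0.06333124] q7 1.1427035146043214 tilt [-2.e-04 -5.e-04 -1.e+00] F [-0.43  0.12 -0.52] w 0.08517207681821838 t 2.25
```

Call:
arm_command --commands '[{"dx": 0.1, "dy": 0, "dz": 0, "twist": 0}, {"dx": 0.1, "dy": 0, "dz": 0, "twist": 0}, {"dx": 0.1, "dy": 0, "dz": 0, "twist": 0}, {"dx": 0.1, "dy": 0, "dz": 0, "twist": 0}, {"dx": 0.1, "dy": 0, "dz": 0, "twist": 0}, {"dx": 0.1, "dy": 0, "dz": 0, "twist": 0}, {"dx": 0.1, "dy": 0, "dz": 0, "twist": 0}, {"dx": 0.1, "dy": 0, "dz": 0, "twist": 0}, {"dx": 0.1, "dy": 0, "dz": 0, "twist": 0}, {"dx": 0.1, "dy": 0, "dz": 0, "twist": 0}]' --grip 1 --squeeze 60

```text
clock: 3.08
position: [0.4746, 0.3831, 0.0625]
tool_rot: [-2.307, 1.57, -1.854]
force: [0.2, -0.5, 5.6]
grip_width: 0.0254
```

Run:
```python
from h import *
go([.4743,.3825,.18])
```

```text
d cm [-11.75  -0.04  -0.06] twist None toolyaw 2.0240887179896623 pos [0.47463543 0.38311044 0.062466  ] q7 1.1424773831385304 tilt [-1.e-04 -4.e-04 -1.e+00] F [ 0.23 -0.45  5.65] w 0.025415114944150153 t 3.0833
```

Call:
arm_command --commands '[{"dx": -0.5, "dy": 0, "dz": 0, "twist": 0}, {"dx": -1.5, "dy": 0, "dz": 0, "twist": 0}, {"dx": -3, "dy": 0, "dz": 0, "twist": 0}, {"dx": -5, "dy": 0, "dz": 0, "twist": 0}, {"dx": -7, "dy": 0, "dz": 0, "twist": 0}, {"dx": -9, "dy": 0, "dz": 0, "twist": 0}, {"dx": -11, "dy": 0, "dz": 0, "twist": 0}, {"dx": -12.5, "dy": 0, "dz": 0, "twist": 0}, {"dx": -13, "dy": 0, "dz": 0, "twist": 0}, {"dx": -13, "dy": 0, "dz": 0, "twist": 0}]'

```text
clock: 3.92
position: [0.475, 0.3835, 0.194]
tool_rot: [0.164, 1.569, 0.618]
force: [-0.1, 0.8, -3.1]
grip_width: 0.0256
```

Run:
```python
from h import *
f=imaging.grab_frame('wrist'); cv2.imwrite('pics/w3.png',f[:,:,::-1])
f=imaging.grab_frame('top'); cv2.imwrite('pics/t3.png',f[:,:,::-1])
go([.576,-.282,.18],np.pi/2-.015)
```

```text
d cm [  1.25 -64.22 -19.98] twist 0.4683616985480006 toolyaw 2.024158025342897 pos [0.47436826 0.38287828 0.19190695] q7 1.1721034987952208 tilt [-6.e-04 -9.e-04 -1.e+00] F [-0.32  0.6  -3.62] w 0.024967904379789102 t 4.0167
```

View pics/w3.png

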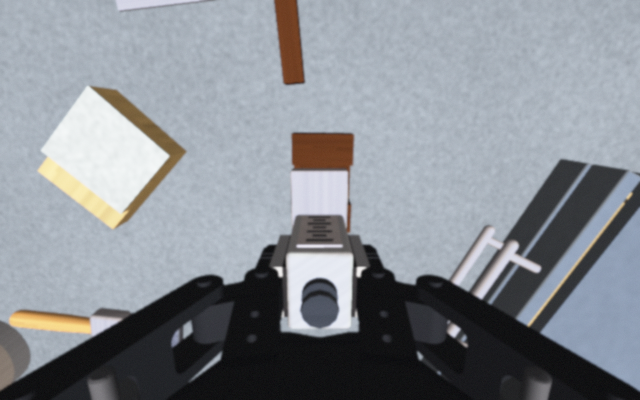

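Call:
arm_command --commands '[{"dx": 0, "dy": -1, "dz": -0.3, "twist": 0.02}, {"dx": 0, "dy": -3, "dz": -0.9, "twist": 0.05}, {"dx": 0, "dy": -6, "dz": -1.9, "twist": 0.09}, {"dx": 0, "dy": -9, "dz": -2.8, "twist": 0.13}, {"dx": 0, "dy": -12, "dz": -3.7, "twist": 0.17}, {"dx": 0, "dy": -15, "dz": -4.7, "twist": 0.21}, {"dx": 0, "dy": -18, "dz": -5.6, "twist": 0.25}, {"dx": 0, "dy": -21, "dz": -6.5, "twist": 0.29}, {"dx": 0, "dy": -24, "dz": -7.5, "twist": 0.33}, {"dx": 0, "dy": -27, "dz": -8.4, "twist": 0.37}, {"dx": 0, "dy": -30, "dz": -9.3, "twist": 0.41}, {"dx": 0, "dy": -32, "dz": -10, "twist": 0.45}]'

```text
clock: 5.02
position: [0.5241, 0.0474, 0.1914]
tool_rot: [-2.293, 1.568, -2.296]
force: [0.4, -0.3, -2.9]
grip_width: 0.0255
```

Run:
```python
from h import *
go([.576,-.282,.18],np.pi/2-.015)
```

```text
d cm [  1.2  -32.93   5.26] twist 0.012749203566639 toolyaw 1.5685455303615357 pos [0.52414594 0.04744305 0.19135177] q7 1.3742250764674413 tilt [-0.0019 -0.0022 -1.    ] F [ 0.36 -0.31 -2.89] w 0.02553273101603754 t 5.0167
```

Call:
arm_command --commands '[{"dx": 0, "dy": -3, "dz": 0.5, "twist": 0.01}, {"dx": 0, "dy": -6, "dz": 1, "twist": 0.01}, {"dx": 0, "dy": -9, "dz": 1.5, "twist": 0.01}, {"dx": 0, "dy": -12, "dz": 2, "twist": 0.01}, {"dx": 0, "dy": -15, "dz": 2.5, "twist": 0.01}, {"dx": 0, "dy": -18, "dz": 3, "twist": 0.01}, {"dx": 0, "dy": -21, "dz": 3.5, "twist": 0.01}, {"dx": 0, "dy": -24, "dz": 4, "twist": 0.01}, {"dx": 0, "dy": -27, "dz": 4.5, "twist": 0.01}, {"dx": 0, "dy": -30, "dz": 5, "twist": 0.01}, {"dx": 0, "dy": -32, "dz": 5.3, "twist": 0.01}, {"dx": 0, "dy": -32.9, "dz": 5.3, "twist": 0.01}]'

```text
clock: 6.02
position: [0.575, -0.2855, 0.1907]
tool_rot: [-2.442, 1.566, -2.458]
force: [-0.1, -0.4, -3.1]
grip_width: 0.026
```

Run:
```python
from h import *
ci=imaging.camera_info('wrist');f=imaging.grab_frame('wrist'); cv2.imwrite('pics/w4.png',f[:,:,::-1]); np.save('w4.npy',ci,allow_pickle=True)
go([.576,-.282,.10],np.pi/2-.015)
```

```text
d cm [9.07 0.41 0.16] twist -0.001859197457581896 toolyaw 1.5539371293373148 pos [ 0.57473308 -0.28581168  0.19069205] q7 1.958918142246027 tilt [-0.004  -0.0033 -1.    ] F [-2.49 -1.7  -3.89] w 0.025654059975066076 t 6.0667
```

View pics/w4.png

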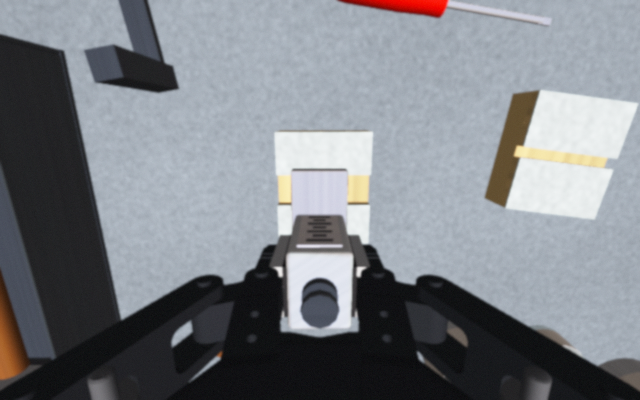

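The wrist view shows the wide piece under the gauge: its edge at row 131 (columns 275–373) and its groove at rows 175–204. I'll measure from this view.

Run:
```python
from h import *
a=cv2.imread('pics/w4.png'); cv2.imwrite('pics/w4z.png',cv2.resize(a[120:220,260:390],None,fx=6,fy=6,interpolation=cv2.INTER_CUBIC))
```

```text
(no output)
```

View pics/w4z.png

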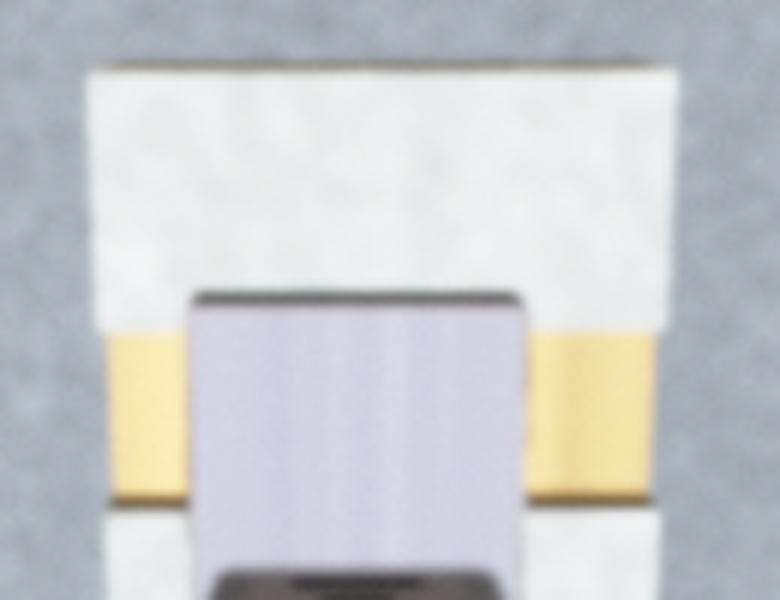

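Run:
```python
from h import *
ci=np.load('w4.npy',allow_pickle=True).item()
C=lambda p:(np.array(p,float)+.5)/6-.5+np.array((260,120))
w=ray(ci,C([(88,70),(680,70),(98,330),(667,330),(105,510),(660,510)]),.04); print(w.round(4))
print('edge mid',w[:2].mean(0),'groove mid',w[2:].mean(0))
for i in (0,2,4): d=w[i+1]-w[i]; print(np.arctan2(d[1],d[0]),np.linalg.norm(d))
g=ray(ci,C([(193,305),(524,303)]),.170); print('gauge end',g,g.mean(0),np.linalg.norm(g[1]-g[0])); d=g[1]-g[0]; print(np.arctan2(d[1],d[0]))
```

```text
[[ 0.5204 -0.3267  0.04  ]
 [ 0.5219 -0.2362  0.04  ]
 [ 0.5606 -0.3273  0.04  ]
 [ 0.5621 -0.2371  0.04  ]
 [ 0.5903 -0.3277  0.04  ]
 [ 0.5917 -0.2374  0.04  ]]
edge mid [ 0.52113217 -0.28143864  0.04      ] groove mid [ 0.57618063 -0.28238557  0.04      ]
1.5543843878776007 0.09052407756369825
1.5549429158881531 0.09020919780575269
1.555354299236884 0.09028972255731321
gauge end [[ 0.53591786 -0.29937033  0.17      ]
 [ 0.53619759 -0.27088183  0.17      ]] [ 0.53605772 -0.28512608  0.17      ] 0.028489874089810515
1.5609777340722708
```

Call:
arm_command --commands '[{"dx": 0.5, "dy": 0.35, "dz": 0.05, "twist": 0}, {"dx": 2, "dy": 0.35, "dz": 0.05, "twist": 0}, {"dx": 4, "dy": 0.35, "dz": 0.05, "twist": 0}, {"dx": 5.5, "dy": 0.35, "dz": 0.05, "twist": 0}, {"dx": 7, "dy": 0.35, "dz": 0.05, "twist": 0}, {"dx": 8, "dy": 0.35, "dz": 0.05, "twist": 0}, {"dx": 8.8, "dy": 0.35, "dz": 0.05, "twist": 0}, {"dx": 8.8, "dy": 0.35, "dz": 0.05, "twist": 0}, {"dx": 8.8, "dy": 0.35, "dz": 0.05, "twist": 0}, {"dx": 8.8, "dy": 0.35, "dz": 0.05, "twist": 0}]'

```text
clock: 6.9
position: [0.5753, -0.2826, 0.1034]
tool_rot: [-2.271, 1.566, -2.288]
force: [0.8, -0.5, -2.7]
grip_width: 0.0253
```

Run:
```python
from h import *
ci=imaging.camera_info('wrist');f=imaging.grab_frame('wrist'); cv2.imwrite('pics/w5.png',f[:,:,::-1])
f=imaging.grab_frame('scene'); cv2.imwrite('pics/s5.png',cv2.resize(f[140:280,150:300,::-1],None,fx=4,fy=4,interpolation=cv2.INTER_CUBIC))
go([.576,-.282,.0705],np.pi/2-.015)
```

```text
d cm [3.3  0.08 0.07] twist -0.0018655975679910952 toolyaw 1.5539307292269056 pos [ 0.57533488 -0.28270486  0.10351057] q7 1.9566683992384393 tilt [-0.0029 -0.0037 -1.    ] F [ 0.24 -0.1  -3.39] w 0.025227320537211648 t 7.0
```

View pics/w5.png

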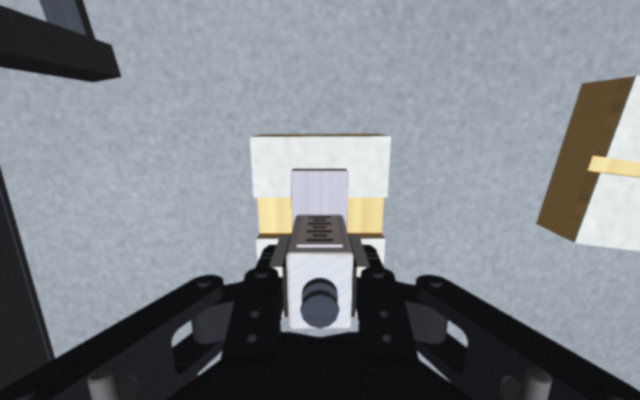

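View pics/s5.png

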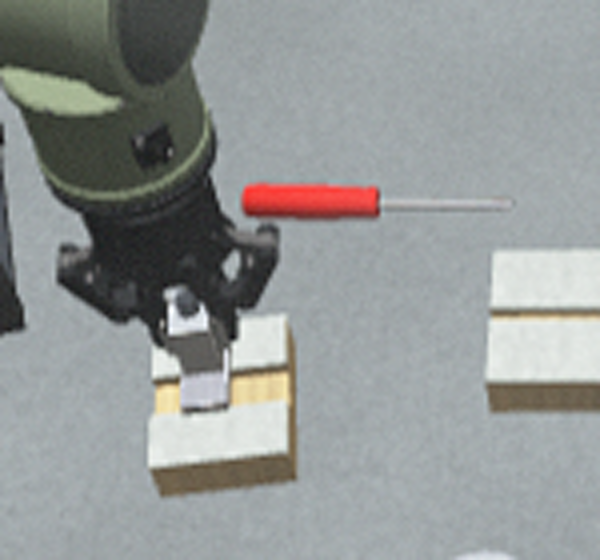

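The gauge and block centres line up at column 320. I'm descending slowly and pressing.

Call:
arm_command --commands '[{"dx": 0.5, "dy": 0, "dz": 0, "twist": 0}, {"dx": 1.0, "dy": 0, "dz": 0, "twist": 0}, {"dx": 1.3, "dy": 0, "dz": 0, "twist": 0}, {"dx": 1.6, "dy": 0, "dz": 0, "twist": 0}, {"dx": 1.9, "dy": 0, "dz": 0, "twist": 0}, {"dx": 2.2, "dy": 0, "dz": 0, "twist": 0}, {"dx": 2.5, "dy": 0, "dz": 0, "twist": 0}, {"dx": 2.8, "dy": 0, "dz": 0, "twist": 0}, {"dx": 3.0, "dy": 0, "dz": 0, "twist": 0}, {"dx": 3.2, "dy": 0, "dz": 0, "twist": 0}, {"dx": 3.2, "dy": 0, "dz": 0, "twist": 0}, {"dx": 3.2, "dy": 0, "dz": 0, "twist": 0}]'

```text
clock: 8.0
position: [0.5752, -0.2829, 0.0714]
tool_rot: [-2.221, 1.566, -2.238]
force: [0.8, -0.1, -2.1]
grip_width: 0.0252
```

Run:
```python
from h import *
go([.576,-.282,.0705],np.pi/2-.015)
```

```text
d cm [0.09 0.09 0.08] twist -0.0018986227001700495 toolyaw 1.5538977040947266 pos [ 0.57520908 -0.2828838   0.07136897] q7 1.95770099831204 tilt [-0.0029 -0.0037 -1.    ] F [ 0.76 -0.13 -2.11] w 0.025154638470633837 t 8.0
```

Run:
```python
from h import *
f=imaging.grab_frame('wrist'); cv2.imwrite('pics/w6.png',f[:,:,::-1])
f=imaging.grab_frame('scene'); cv2.imwrite('pics/s6.png',cv2.resize(f[190:270,170:250,::-1],None,fx=7,fy=7,interpolation=cv2.INTER_CUBIC))
```

```text
(no output)
```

View pics/w6.png

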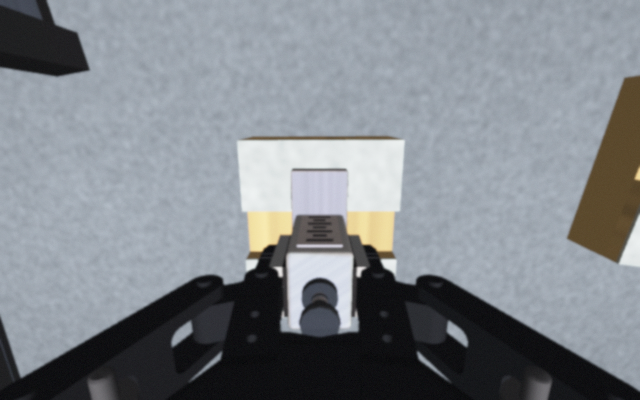

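View pics/s6.png

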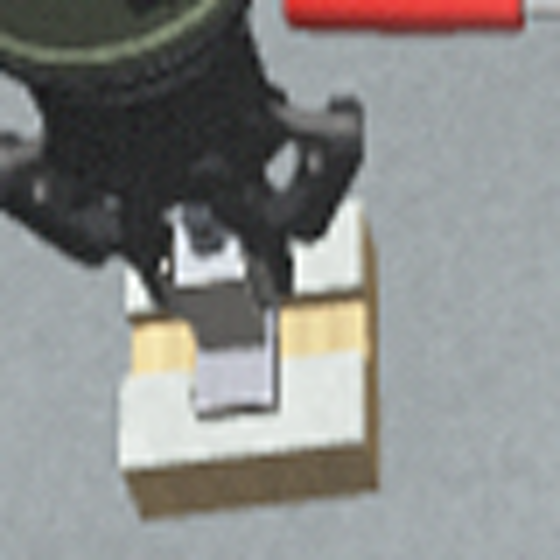

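The cap has risen, with its rod now visible near (320,318), so the probe is on the groove floor. The base is still about 1 mm above the top face. I'm pressing the last bit.

Call:
arm_command --commands '[{"dx": 0.05, "dy": 0, "dz": 0, "twist": 0}, {"dx": 0.1, "dy": 0, "dz": 0, "twist": 0}, {"dx": 0.15, "dy": 0, "dz": 0, "twist": 0}, {"dx": 0.15, "dy": 0, "dz": 0, "twist": 0}]'

```text
clock: 8.43
position: [0.5753, -0.283, 0.0706]
tool_rot: [-2.145, 1.566, -2.162]
force: [-3.7, 1.6, 11.4]
grip_width: 0.0251
```

Call:
arm_command --commands '[{"dx": 0.1, "dy": 0, "dz": 0, "twist": 0}, {"dx": 0.1, "dy": 0, "dz": 0, "twist": 0}, {"dx": 0.1, "dy": 0, "dz": 0, "twist": 0}, {"dx": 0.1, "dy": 0, "dz": 0, "twist": 0}, {"dx": 0.1, "dy": 0, "dz": 0, "twist": 0}, {"dx": 0.1, "dy": 0, "dz": 0, "twist": 0}, {"dx": 0.1, "dy": 0, "dz": 0, "twist": 0}, {"dx": 0.1, "dy": 0, "dz": 0, "twist": 0}, {"dx": 0.1, "dy": 0, "dz": 0, "twist": 0}, {"dx": 0.1, "dy": 0, "dz": 0, "twist": 0}, {"dx": 0.1, "dy": 0, "dz": 0, "twist": 0}, {"dx": 0.1, "dy": 0, "dz": 0, "twist": 0}]'

```text
clock: 9.43
position: [0.5752, -0.283, 0.0705]
tool_rot: [-2.119, 1.566, -2.136]
force: [-7.3, 3.6, 17.5]
grip_width: 0.0255
```

Run:
```python
from h import *
go([.576,-.282,.0705],np.pi/2-.015)
f=imaging.grab_frame('wrist'); cv2.imwrite('pics/w7.png',f[:,:,::-1])
```

```text
d cm [-0.    0.1   0.08] twist -0.00215830878012091 toolyaw 1.5536380180147757 pos [ 0.57522372 -0.28301203  0.07050035] q7 1.9578386704369082 tilt [-0.0024 -0.0038 -1.    ] F [-7.28  3.62 17.51] w 0.025456026893603982 t 9.4333
```

View pics/w7.png

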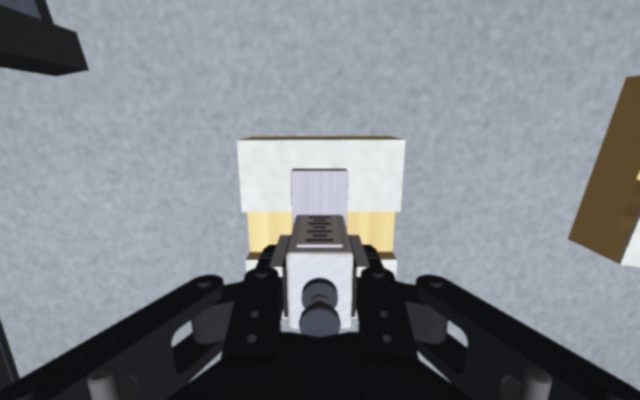

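Call:
arm_command --commands '[{"dx": 0.03, "dy": 0, "dz": 0, "twist": 0}, {"dx": 0.03, "dy": 0, "dz": 0, "twist": 0}, {"dx": 0.03, "dy": 0, "dz": 0, "twist": 0}, {"dx": 0.03, "dy": 0, "dz": 0, "twist": 0}, {"dx": 0.03, "dy": 0, "dz": 0, "twist": 0}, {"dx": 0.03, "dy": 0, "dz": 0, "twist": 0}]'

```text
clock: 9.98
position: [0.5753, -0.2829, 0.0706]
tool_rot: [-2.094, 1.566, -2.111]
force: [-3.8, 3.2, 9.4]
grip_width: 0.0252
```

Call:
arm_command --commands '[{"dx": 0, "dy": 0, "dz": 0, "twist": 0}, {"dx": 0, "dy": 0, "dz": 0, "twist": 0}, {"dx": 0, "dy": 0, "dz": 0, "twist": 0}, {"dx": 0, "dy": 0, "dz": 0, "twist": 0}, {"dx": 0, "dy": 0, "dz": 0, "twist": 0}, {"dx": 0, "dy": 0, "dz": 0, "twist": 0}, {"dx": 0, "dy": 0, "dz": 0, "twist": 0}, {"dx": 0, "dy": 0, "dz": 0, "twist": 0}, {"dx": 0, "dy": 0, "dz": 0, "twist": 0}, {"dx": 0, "dy": 0, "dz": 0, "twist": 0}]' --grip -1

```text
clock: 10.82
position: [0.5752, -0.2829, 0.0706]
tool_rot: [-2.107, 1.566, -2.124]
force: [-0.1, -0.5, -0.8]
grip_width: 0.0852
```

Run:
```python
from h import *
go([.576,-.282,.0705],np.pi/2-.015)
f=imaging.grab_frame('wrist'); cv2.imwrite('pics/w8.png',f[:,:,::-1])
```

```text
d cm [0.01 0.1  0.08] twist -0.0021000130175503617 toolyaw 1.5536963137773463 pos [ 0.5752309  -0.28294794  0.07057297] q7 1.9578472578736208 tilt [-0.0023 -0.0038 -1.    ] F [-0.09 -0.46 -0.76] w 0.0851604348142722 t 10.8167
```

View pics/w8.png

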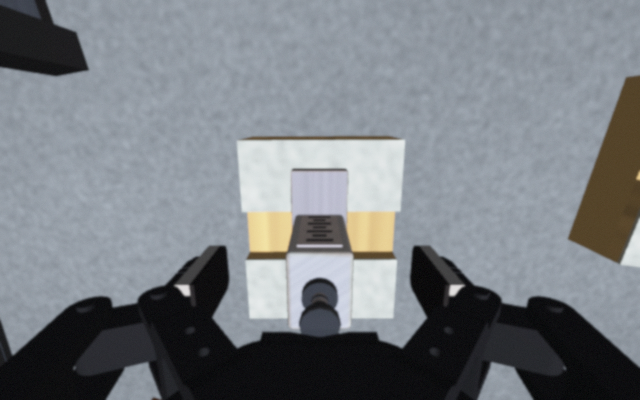

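The gripper has let go and the gauge stands upright with its cap still raised. I'm retreating straight up.

Call:
arm_command --commands '[{"dx": -0.5, "dy": 0, "dz": 0, "twist": 0}, {"dx": -1.5, "dy": 0, "dz": 0, "twist": 0}, {"dx": -3, "dy": 0, "dz": 0, "twist": 0}, {"dx": -5, "dy": 0, "dz": 0, "twist": 0}, {"dx": -7, "dy": 0, "dz": 0, "twist": 0}, {"dx": -9, "dy": 0, "dz": 0, "twist": 0}, {"dx": -11, "dy": 0, "dz": 0, "twist": 0}, {"dx": -13, "dy": 0, "dz": 0, "twist": 0}, {"dx": -15, "dy": 0, "dz": 0, "twist": 0}, {"dx": -15, "dy": 0, "dz": 0, "twist": 0}, {"dx": -15, "dy": 0, "dz": 0, "twist": 0}, {"dx": -15, "dy": 0, "dz": 0, "twist": 0}]'

```text
clock: 11.87
position: [0.5755, -0.2823, 0.2208]
tool_rot: [-2.057, 1.566, -2.074]
force: [-0.4, 0.6, -0.7]
grip_width: 0.0855
```

Run:
```python
from h import *
go([.576,-.282,.0705],np.pi/2-.015)
ci=imaging.camera_info('wrist'); np.save('w9.npy',ci,allow_pickle=True)
f=imaging.grab_frame('wrist'); cv2.imwrite('pics/w9.png',cv2.resize(f[110:260,240:400,::-1],None,fx=4,fy=4,interpolation=cv2.INTER_CUBIC))
f=imaging.grab_frame('scene'); cv2.imwrite('pics/s9.png',cv2.resize(f[170:270,160:260,::-1],None,fx=6,fy=6,interpolation=cv2.INTER_CUBIC))
```

```text
d cm [15.03  0.09  0.08] twist -0.002079754443967463 toolyaw 1.5537165723509292 pos [ 0.57546829 -0.28229309  0.22080816] q7 1.952313186435256 tilt [-0.0021 -0.0038 -1.    ] F [-0.39  0.61 -0.74] w 0.08552980787466555 t 11.8667
```

View pics/w9.png

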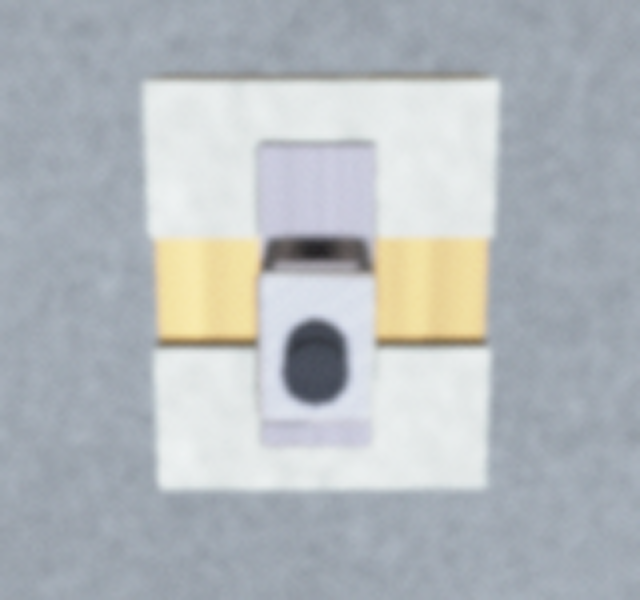

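View pics/s9.png

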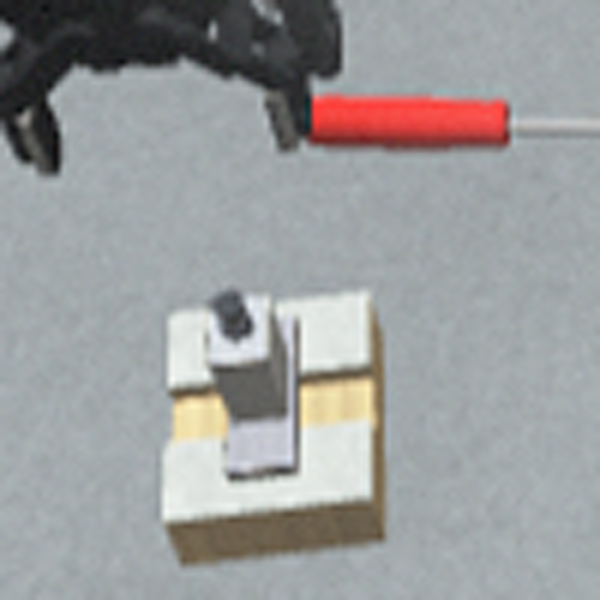

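Run:
```python
from h import *
ci=np.load('w9.npy',allow_pickle=True).item()
C=lambda p:(np.array(p,float)+.5)/4-.5+np.array((240,110))
b=ray(ci,C([(258,143),(375,143),(373,445),(261,445)]),.05)
w=ray(ci,C([(144,80),(500,80),(487,489),(158,489)]),.04)
g=ray(ci,C([(148,237),(495,237),(155,346),(491,346)]),.04)
for P in(b,w): d=P[1]-P[0]+P[2]-P[3]; print(P.mean(0),np.linalg.norm(np.roll(P,-1,0)-P,axis=1),np.arctan2(d[1],d[0]))
print('groove',g.mean(0)); 
cap=ray(ci,C([(315,350)]),.12);print('cap',cap)
```

```text
[ 0.57569785 -0.28365278  0.05      ] [0.02906172 0.07905188 0.02968954 0.07908657] 1.5546367710838758
[ 0.57637224 -0.28228999  0.04      ] [0.09013247 0.11015833 0.09095326 0.11030271] 1.5546127102949474
groove [ 0.57600865 -0.28228456  0.04      ]
cap [[ 0.57130871 -0.2835305   0.12      ]]
```

```bash
python3 -c "
from workcell import order; print(order.job_done())"
```

```text
the job is handed in; nothing more can be done
None
```

The depth gauge is standing released across the middle of the wide groove with its probe cap up, and the job is handed in at about 12 s of the 45 s allowed. I lifted it off the rest, centred it over the groove and pressed it down. I held it there for about 1.5 s, with the tool reading 9 to 18 N upward, then opened the gripper and backed straight up.

**Last checks after retreating:**
- **Position:** the wrist picture puts the gauge within about 1.5 mm of the middle of the groove in both directions, and square to the block within about 0.001 rad.
- **Wide piece:** it measured at (0.576, -0.282) m before and after, so it moved less than about 1 mm.
- **Seating:** pressing stopped at the height expected for the base flat on the top face, and the cap stayed up after I let go.
- **Clear of everything:** the gripper was open, about 15 cm up, with no contact force.

**Not fully confirmed:**
- **Probe travel:** I judged it only from the raised cap and the tool height. My one cap position estimate came out about 4 mm off the gauge's centre. I put that down to a rough pixel choice.
- **Refused call:** one move call, with only `dx` in each row, was refused before anything moved. I resent it with all the fields.

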